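# Wipe the chips off a sprung lid, then hold the lid just below its balance point

## Task

With the scraper block, wipe the three loose metal chips off the closed blue lid of the chip box into the trough along the box's left side (push them with the block, not with the fingers), then stand the block upright on the desk again, away from the box. Next lift the sprung lid by its bar handle clearly past its balance point at 50 degrees open, without letting it fly fully open, bring it back down and finish still holding it by the handle just below that point, 2 to 10 degrees short of it, so that I can hook in its stay; do not let go. Leave the solder reel, the circuit board and the copper tape alone.

Things in the scene. Friction and masses are not known exactly. Their poses are not given: they have to be found in the camera images.
- chipbox: Grey chip box, 150 (x) x 180 (y) x 70 mm, fixed. Origin: centre of its underside on the desk; x points from the front (handle side) to the hinge side, y left to the trough. Its lid is a blue plate 6 mm thick, top 76 mm above the desk when closed, spanning x -0.086 to +0.076, y -0.095 to +0.095. A white disc at the right end of the hinge bears a red line in the direction of the balance point.
- trough (a point): Centre of the inner floor of the open aluminium chip trough fixed along the box's left side, 6 mm above the desk, axes as the box. Inside 174 mm (x) by 77 mm (y), rim 48 mm above the desk; it begins 5 mm inside the lid's left edge (the lid edge is at y = -0.035 here).
- hinge (a point): Middle of the lid's hinge line, which runs along the box's y axis, 73 mm above the desk at x = +0.080 in the box frame.
- handle (a point): Middle of the lid's handle: a round steel bar 10 mm thick and 110 mm long, parallel to the hinge and 216 mm from it, in the plane of the lid; it turns with the lid. When the lid is closed the bar lies at the front, 73 mm above the desk, with a 45 mm gap to the lid's edge. Its axes turn with the lid.
- lid (a joint): Opening angle of the lid: 0 closed, grows as the handle rises, stop at 1.35 rad. Weight and a hinge spring balance at 0.873 rad (50 degrees): below it the lid falls shut (about 2 N down at the handle, shrinking to 0 at the balance point), above it the lid is driven up to its stop (up to about 2 N). It stays nowhere in between by itself.
- block: Scraper block standing upright: light wooden bar 100 (x) x 22 (y) x 52 (z) mm with a black rubber foot 104 x 18 x 12 mm; 0.14 kg. Origin: centre of its underside; long axis x, grip across y in the upper part.
- chip_l: L-shaped steel chip, 16 x 16 x 6 mm, 12 g, lying on the lid. Origin: near the middle of its underside.
- chip_round: Round brass slug, 14 mm across, 7 mm high, 12 g, lying on the lid. Origin: centre of its underside.
- chip_bar: Small copper bar end, 18 x 9 x 8 mm, 12 g, lying on the lid. Origin: centre of its underside.
- solder: Bystander: white reel, 52 mm across, 34 mm high, on the desk left of the box. Origin: centre of its underside.
- board: Bystander: small blue circuit board, 42 x 54 x 19 mm, on the desk left of the box. Origin: centre of its underside.
- copper_roll: Bystander: flat roll of copper tape, 70 mm across, 12 mm high, on the desk further left. Origin: centre of its underside.
Not all that is in view belongs to the job. Leave any green, purple or turquoise look-alike of the block alone.

How it is judged (in metres and radians):
On the way, in this order (a step that is already met when the one before it is completed fails the run):
1. all three chips lie in the trough, the block is still held and the lid is still closed (x of chip_l in the frame of trough between -0.09 and 0.09 m and y of chip_l in the frame of trough between -0.042 and 0.042 m and z of chip_l in the frame of trough between -0.003 and 0.04 m and x of chip_round in the frame of trough between -0.09 and 0.09 m and y of chip_round in the frame of trough between -0.042 and 0.042 m and z of chip_round in the frame of trough between -0.003 and 0.04 m and x of chip_bar in the frame of trough between -0.09 and 0.09 m and y of chip_bar in the frame of trough between -0.042 and 0.042 m and z of chip_bar in the frame of trough between -0.003 and 0.04 m and contact force between the fingers and block above 0.5 N and value of joint lid below 0.05 rad), for 0.2 s.
2. the block stands upright on the desk, released (height (world z) of block below 0.004 m and angle between block's own z axis and vertical below 0.2 rad and contact force between the fingers and block below 0.1 N and value of joint lid below 0.05 rad), for 0.2 s.
3. the lid is lifted past its balance point, to more than 0.91 rad, held by the handle (value of joint lid above 0.91 rad and contact force between the fingers and chipbox above 0.2 N and distance between the grasp point and handle below 0.05 m), for 0.1 s.
At the end, for the whole second after the job is handed in: The fingers hold the lid by its handle (TCP within 50 mm of the handle's middle), still, between 0.68 and 0.85 rad open (11 to 1.3 degrees below the balance point); the block stands upright and released on the desk, touching neither robot nor box; all three chips are in the trough (value of joint lid between 0.68 and 0.85 rad and velocity of joint lid between -0.05 and 0.05 rad/s and contact force between the fingers and chipbox above 0.2 N and distance between the grasp point and handle below 0.05 m and contact force between block and chipbox below 0.1 N and contact force between each of the arm, the fingers and block below 0.1 N and height (world z) of block below 0.004 m and angle between block's own z axis and vertical below 0.2 rad and x of chip_l in the frame of trough between -0.09 and 0.09 m and y of chip_l in the frame of trough between -0.042 and 0.042 m and z of chip_l in the frame of trough between -0.003 and 0.04 m and x of chip_round in the frame of trough between -0.09 and 0.09 m and y of chip_round in the frame of trough between -0.042 and 0.042 m and z of chip_round in the frame of trough between -0.003 and 0.04 m and x of chip_bar in the frame of trough between -0.09 and 0.09 m and y of chip_bar in the frame of trough between -0.042 and 0.042 m and z of chip_bar in the frame of trough between -0.003 and 0.04 m); the arm keeps its last pose, push and grip.
It fails at once if the lid flies fully open (beyond 1.25 rad) (value of joint lid above 1.25 rad).
It fails at once if the fingers push a chip (contact force between the fingers and chip_l above 0.5 N or contact force between the fingers and chip_round above 0.5 N or contact force between the fingers and chip_bar above 0.5 N).
It fails at once if a bystander is moved by more than 20 mm (distance of any of solder, board, copper_roll from where it was at the start of the episode above 0.02 m).
It also fails if it takes over 72 s, if anything falls off the work surface, if the arm or the gripper's body presses on something with over 40 N, if the wrist force passes 120 N, or if a joint passes its speed limit or range.

## Robot

A 6-joint arm with a two-finger parallel gripper is mounted at the origin on a cart in front of the work surface, level with it; the furniture and walls round the work are solid. World frame = base frame: x ahead of the robot, y to its left, z up, the work surface at z = 0. Lengths are in mm, angles in rad, forces in N, time in s.
With the tool pointing down it reaches from about 350 to 950 mm from the base axis. Payload 17.4 kg.
Tool frame: the origin (TCP) lies between the finger pads, 19 mm behind the fingertips; this is the grasp point; z points along the fingers, y is the line along which they close (so a half turn about z gives the same grasp; the last joint's range is limited). The gripper opens to 93 mm and grips with 3 to 60 N. Pads are 15 mm wide; open, the fingers measure 128 mm over their backs; the gripper's body (75 mm by 188 mm) begins 65 mm behind the grasp point.
Start: joints at [-1.272, 0.116, 1.442, -0, 1.584, -0.038], TCP at [223.057, -637.086, 237.446] pointing down, gripper open.
Joint ranges: [-2.83, 2.83], [-0.83, 2.19], [0.07, 2.5], [-1.14, 4.28], [0.01, 3], [-2.97, 2.97]. Speed limits (rad/s): [1.89, 1.89, 2.22, 3.14, 3.14, 3.14].

## Interface

Orientations are given as [roll, pitch, yaw] about the fixed x, y, z axes, in that order (R = Rz(yaw) Ry(pitch) Rx(roll)).
In Python, from plant import * gives the robot as it stands.
- The arm moves only by the tool play_rows, never from a script. Its argument "commands" is a list of rows, each a list of 2 entries, a list of its own where there are three numbers: the shift along the world's x, y, z in mm, then the turn about the world's z in degrees. In form: [[[x, y, z], twist], ...]. A call has 1 to 5 rows; each row shifts and turns the commanded pose from where the row before left it; what a row does not reach is not made up. A row lasts 1/12 s, in which the tool goes at most 41.7 mm and 7.16 degrees, less where a joint would pass 70% of its speed; a pose out of reach is approached as far as the arm can. A call is refused whole if a number of a shift passes 41.7 or a number of a turn 7.16, either way. A call with a gripper value outside its range is refused whole. "gripper" is the closure, from 0 (fully open) to 1 (shut), set as the call begins (left out, the last holds). The fingers move at their own pace and stop on an object; "force" is the grip in N (left out, the last holds). Time passes only in rows, so rows that do not move let the fingers close. It gives the time, the measured TCP pose, the force, the opening and the grip force at its end, in the units of the state.
- sense(): the state, without advancing time (a new reading comes with each control period).
- read_camera(name): name is "side" or "top"; returns a dict with "image" (384x512x3 uint8, red, green, blue), "z_map" (384x512 float32, mm along the optical axis (not along the pixel's ray), 0 where there is no reading), "K" (3x3 intrinsics, pixels), "dist" ([k1, k2, p1, p2, k3] as OpenCV has them; the pictures are not rectified), "eye" and "rotation" of the camera in the world. Camera axes: x right, y up, looking along -z (the intrinsics and any distortion apply to the point x, -y, -z); pixel columns grow to the right and rows downward; lengths in mm; the calibration is good to about 2 mm. A picture is of the moment at which its call begins.
- sign_off(): hands the job in; it is judged then, once.
Trained networks look in the newest picture that a camera, given by its name, has taken for a name from the list of things; names that differ only in an ending like _2 or _b are one class to them, and where a whole thing is asked for, a point or a joint stands for the part that bears it (a point fixed in the world has none). Each returns a list of dicts, best first, with "p" (0 to 1); they miss things now and then, are a little off and sometimes report something else, mostly with a low value. They report only what shows in the picture. A call takes as long as a camera call. They do not tell look-alikes from the thing itself.
- masks_of(camera, thing): "pixels" (384x512 bool, what is visible of it) and "extent" ([left, top, width, height] in pixels, round what is visible of it).
The state is a dict: "time": time; "joint_pos": joint angles; "qd": joint speeds; "joint_efforts": joint torques, N m; "ee_pos": TCP position; "tcp_rot": TCP orientation; "ft_force": force on the tool from outside, world axes, zero at the start; "torque": the same for the moment, N m; "finger_gap": opening from 0.0 (shut) to 1.0 (fully open); "gripper_force": force on a finger pad.
Only numpy, scipy, OpenCV 4.12 (cv2) and the standard library are available. Lean on these libraries where they do the work, as an engineer would, in place of code of your own. Each camera call takes 0.05 s, during which the arm holds its last target. There are 200 camera calls.

## Working session

There is one attempt and no reset: what is moved stays moved. The work goes in short steps, Python scripts to look and compute and a tool call to move; the robot and the scene stay as the last step left them, time stands still between calls to the robot, and variables do not carry over. Pictures are saved under pics/ and viewed, at most 10 in all, crops included, and the job is handed in when it is done.

Besides the shell and the picture viewer there is one more tool, called after "Emit:" by a JSON object that holds its "api" and its "payload", one argument or row to a line. play_rows: Moves the arm, as the interface text tells. Its arguments: {"type":"object","properties":{"commands":{"type":"array"},"gripper":{"type":"number"},"force":{"type":"number"}},"required":["commands"]}

```bash
mkdir -p pics; ls
cat > h.py <<'E'
from plant import *
import numpy as np, cv2
def pts(c,mask=None):
    z=c["z_map"]; m=(z>0)
    if mask is not None: m&=mask
    v,u=np.nonzero(m)
    n=cv2.undistortPoints(np.stack([u,v],1).astype(np.float64)[:,None],np.array(c["K"],float),np.array(c["dist"],float))[:,0]
    d=z[v,u].astype(float)
    P=np.stack([n[:,0]*d,-n[:,1]*d,-d],1)
    return P@np.array(c["rotation"]).T+np.array(c["eye"]), u,v
E
cat > a.py <<'E'
from h import *
s=sense(); print({k:np.round(v,3) for k,v in s.items()})
for n in ("top","side"):
    c=read_camera(n); cv2.imwrite(f"pics/{n}0.png",cv2.resize(c["image"][...,::-1],(768,576)))
    print(n,np.round(c["eye"]),np.round(c["rotation"],2).tolist())
    for t in "chipbox lid handle block chip_l chip_round chip_bar solder board copper_roll trough".split():
        try: r=masks_of(n,t)
        except Exception as e: print(t,e); continue
        for d in r[:3]:
            P,u,v=pts(c,d["pixels"])
            if len(P)==0: continue
            print(t,round(d["p"],2),d["extent"],len(P),np.round(np.median(P,0)),np.round(P.min(0)),np.round(P.max(0)))
E
python3 a.py
```

```text
pics
{'time': np.float64(0.0), 'joint_pos': array([-1.272,  0.116,  1.442,  0.   ,  1.584, -0.038]), 'qd': array([-0.001, -0.001, -0.001, -0.001, -0.001,  0.001]), 'joint_efforts': array([-4.0000e-03, -7.2127e+01, -6.2260e+01,  7.8000e-02,  2.4000e-02,
       -0.0000e+00]), 'ee_pos': array([ 222.985, -636.925,  236.713]), 'tcp_rot': array([-3.14 , -0.   ,  0.337]), 'ft_force': array([-0.337,  0.21 ,  0.392]), 'torque': array([ 0.027,  0.015, -0.039]), 'gripper_force': np.float64(0.0), 'finger_gap': np.float64(0.999)}
top [ 457.   59. 1547.] [0.1, -0.0, -1.58]Traceback (most recent call last):
  File "a.py", line 10, in <module>
    P,u,v=pts(c,d["pixels"])
          ~~~^^^^^^^^^^^^^^^
  File "h.py", line 10, in pts
    return P@np.array(c["rotation"]).T+np.array(c["eye"]), u,v
           ~~~~~~~~~~~~~~~~~~~~~~~~~~~^~~~~~~~~~~~~~~~~~~
ValueError: operands could not be broadcast together with shapes (2523,) (3,)
```

```bash
sed -i 's/return P@np.array(c\["rotation"\]).T/return P@Rotation.from_euler("xyz",c["rotation"]).as_matrix().T/; 2a from scipy.spatial.transform import Rotation' h.py; python3 a.py | tail -n +8
```

```text
block 0.65 [237.3, 239.4, 17.8, 14.8] 98 [401.  83.  51.] [369.  49.  36.] [433. 118.  61.]
block 0.49 [272.0, 226.1, 6.4, 22.6] 93 [441. -37.  51.] [398. -47.  43.] [488. -28.  60.]
chip_round 0.25 [146.1, 223.4, 14.1, 13.2] 122 [475. 501.  33.] [453. 481.  -5.] [497. 528.  43.]
board 0.49 [143.2, 189.1, 15.8, 14.0] 116 [627. 516.   9.] [599. 488.  -6.] [655. 545.  21.]
copper_roll 0.68 [132.8, 228.4, 3.9, 3.6] 13 [475. 583.  11.] [462. 578.   3.] [489. 589.  14.]
copper_roll 0.53 [271.4, 223.2, 7.7, 23.6] 131 [441. -37.  51.] [394. -51.  16.] [492. -24.  60.]
copper_roll 0.4 [181.9, 188.0, 48.2, 52.2] 1797 [544. 256.  75.] [414. 154.  -8.] [643. 368.  87.]
trough 0.7 [166.1, 187.0, 64.2, 58.3] 2458 [545. 294.  74.] [410. 154.  -4.] [648. 441. 107.]
side [ 460. 1308. 1022.] [0.92, 0.0, -3.01]
chipbox 0.82 [239.1, 201.4, 73.0, 72.8] 3750 [546. 337.  76.] [410.  90.  -0.] [681. 447. 108.]
lid 0.7 [247.1, 206.3, 67.7, 40.1] 1906 [544. 268.  79.] [410.  80.  -0.] [648. 368.  88.]
handle 0.89 [249.1, 205.9, 64.9, 40.6] 1891 [543. 270.  79.] [406.  80.  -0.] [643. 367.  88.]
handle 0.63 [
[... 237 characters left out ...]
92. -118.   -0.] [495. -18.  60.]
block 0.56 [264.1, 192.4, 21.9, 11.4] 278 [558.  76.  42.] [516.   0.   2.] [604. 106.  60.]
chip_round 0.48 [248.7, 206.8, 63.8, 38.9] 1763 [550. 268.  79.] [417.  80.   0.] [643. 367.  88.]
solder 0.77 [282.3, 285.5, 13.0, 19.4] 255 [476. 517.  36.] [454. 483.   4.] [499. 532.  44.]
solder 0.18 [229.8, 284.1, 20.2, 16.7] 206 [627. 518.  12.] [599. 484.   2.] [656. 549.  26.]
board 0.71 [232.3, 286.4, 14.7, 12.8] 168 [627. 519.  13.] [602. 490.   7.] [653. 546.  25.]
copper_roll 0.51 [275.5, 313.6, 26.5, 25.4] 258 [469. 614.  12.] [435. 576.  -1.] [503. 647.  19.]
trough 0.57 [237.9, 201.9, 76.0, 75.1] 3678 [546. 338.  76.] [410.  90.   0.] [681. 447. 108.]
```

View pics/top0.png

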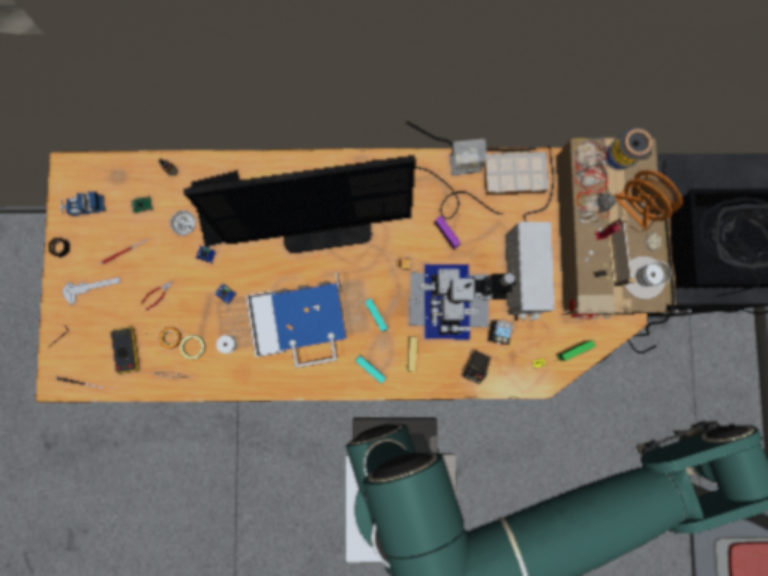

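View pics/side0.png

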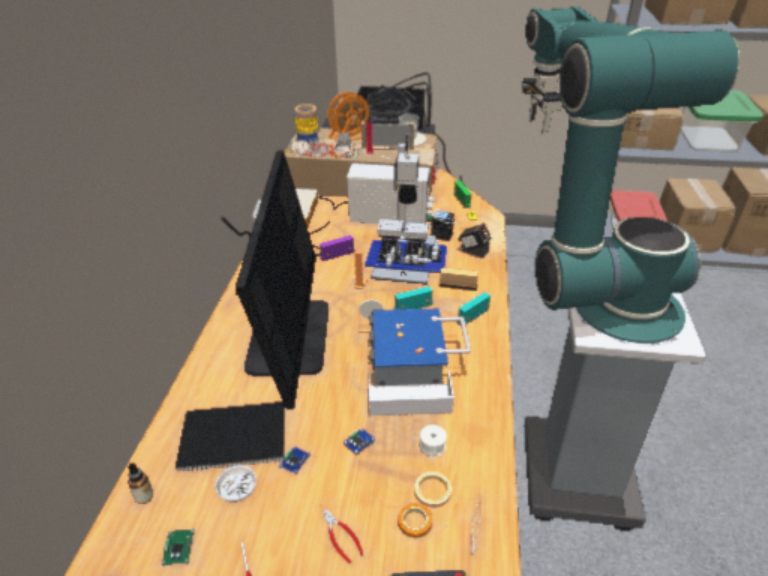

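```bash
cat >> h.py <<'E'
def ray(c,uv,z):
    n=cv2.undistortPoints(np.array(uv,float).reshape(-1,1,2),np.array(c["K"],float),np.array(c["dist"],float))[:,0]
    R=Rotation.from_euler("xyz",c["rotation"]).as_matrix(); e=np.array(c["eye"])
    d=np.c_[n[:,0],-n[:,1],-np.ones(len(n))]@R.T
    return (e+d*((z-e[2])/d[:,2])[:,None])[:,:2]
def proj(c,P):
    R=Rotation.from_euler("xyz",c["rotation"]).as_matrix(); q=(np.array(P,float).reshape(-1,3)-np.array(c["eye"]))@R
    q=q*[1,-1,-1]
    return cv2.projectPoints(q,np.zeros(3),np.zeros(3),np.array(c["K"],float),np.array(c["dist"],float))[0][:,0]
E
cat > b.py <<'E'
from h import *
for n in ("top","side"):
    c=read_camera(n); im=c["image"]; print(n,np.array(c["K"]).round(1).tolist(),np.round(c["dist"],3))
    P,u,v=pts(c); hsv=cv2.cvtColor(im,cv2.COLOR_RGB2HSV)
    H=hsv[v,u].astype(int)
    reg=(abs(P[:,0]-540)<150)&(abs(P[:,1]-260)<140)
    b=reg&(H[:,0]>100)&(H[:,0]<125)&(H[:,1]>130)&(P[:,2]>60)
    print("lid z",np.percentile(P[b,2],[5,50,95]))
    uv=np.c_[u[b],v[b]]; m=np.zeros(im.shape[:2],np.uint8); m[v[b],u[b]]=1
    cs=max(cv2.findContours(m,cv2.RETR_EXTERNAL,cv2.CHAIN_APPROX_NONE)[0],key=cv2.contourArea)
    W=ray(c,cs[:,0],76); r=cv2.minAreaRect(W.astype(np.float32)); print("rect",r,cv2.boxPoints(r).round().tolist())
    hull=cv2.convexHull(cs); f=np.zeros_like(m); cv2.fillConvexPoly(f,hull,1); f=cv2.erode(f,np.ones((5,5)))
    ch=f*(1-m); k,l,st,ce=cv2.connectedComponentsWithStats(ch)
    for i in range(1,k): print("chip",st[i].tolist(),ray(c,[ce[i]],79).round(1).tolist(), im[l==i].mean(0).round())
    # block
    q=(abs(P[:,0]-441)<75)&(abs(P[:,1]+37)<40)&(P[:,2]>15)&(P[:,0]>380)&(P[:,0]<510)
    t=q&(H[:,0]<30)&(H[:,1]>60)&(im[v,u].astype(int).sum(1)>250)&(P[:,2]>40)
    print("blk n",t.sum(),np.percentile(P[t,2],[10,50,90]))
    r=cv2.minAreaRect(P[t][:,:2].astype(np.float32)); print(r)
    x=P[t][:,:2]; w=np.linalg.eigh(np.cov(x.T))[1][:,1]; print("mean",x.mean(0),np.degrees(np.arctan2(w[1],w[0])))
    x0=dict(top=170,side=225)[n]; y0=dict(top=170,side=165)[n]
    crop=im[y0:y0+110,x0:x0+130]; cv2.imwrite(f"pics/{n}1.png",cv2.resize(crop[...,::-1],None,fx=5,fy=5,interpolation=cv2.INTER_CUBIC))
E
python3 b.py; python3 -c "
import cv2,numpy as np
a=cv2.imread('pics/top1.png');b=cv2.imread('pics/side1.png');cv2.imwrite('pics/cmb.png',cv2.resize(np.hstack([a,b]),(800,338)))"
```

```text
top [[346.6, 0.0, 253.3], [0.0, 346.6, 196.6], [0.0, 0.0, 1.0]] [-0.015  0.     0.     0.     0.   ]
lid z [70.21949607 75.68434383 80.87326418]
rect ((550.9406127929688, 259.81024169921875), (155.57083129882812, 182.5190887451172), 9.687271118164062) [[459.0, 337.0], [490.0, 157.0], [643.0, 183.0], [612.0, 363.0]]
chip [208, 203, 6, 5, 24] [[574.5, 236.4]] [113. 129. 156.]
chip [187, 205, 1, 1, 1] [[574.7, 336.9]] [ 48.  92. 152.]
chip [201, 204, 6, 5, 20] [[568.9, 265.8]] [113. 114. 125.]
chip [215, 209, 1, 1, 1] [[556.8, 217.8]] [ 49.  92. 153.]
chip [190, 215, 6, 6, 23] [[521.0, 312.6]] [110. 107. 126.]
chip [215, 218, 1, 1, 1] [[518.7, 217.6]] [ 50.  92. 154.]
chip [218, 221, 6, 4, 17] [[498.7, 195.9]] [134. 151. 175.]
chip [210, 224, 1, 1, 1] [[493.5, 238.7]] [ 49.  90. 152.]
chip [216, 224, 1, 1, 1] [[493.3, 213.3]] [ 49.  91. 152.]
chip [192, 226, 6, 4, 19] [[479.1, 304.4]] [131. 146. 169.]
blk n 123 [46.74584073 50.97567466 55.92258126]
((443.0871887207031, -37.33049774169922), (21.991098403930664, 99.2573013305664), 86.17506408691406)
mean [442.31260492 -37.18919052] 176.50
[... 300 characters left out ...]
76.0], [616.0, 365.0]]
chip [287, 210, 4, 5, 17] [[498.5, 193.3]] [159. 168. 195.]
chip [264, 215, 6, 5, 23] [[576.3, 229.7]] [143. 151. 176.]
chip [261, 220, 1, 1, 1] [[591.4, 249.0]] [ 63. 115. 186.]
chip [264, 221, 6, 4, 20] [[570.9, 259.6]] [159. 148. 134.]
chip [251, 222, 1, 1, 1] [[624.5, 263.7]] [ 66. 115. 187.]
chip [264, 231, 1, 1, 1] [[574.4, 303.3]] [ 63. 115. 188.]
chip [276, 231, 7, 6, 26] [[522.8, 307.6]] [154. 128. 140.]
chip [290, 231, 5, 5, 21] [[479.4, 302.1]] [168. 174. 196.]
blk n 148 [43.61430456 52.79492111 58.23996727]
((444.0475769042969, -35.3034782409668), (28.443349838256836, 97.48606872558594), 84.84028625488281)
mean [444.96788815 -31.26890127] 177.09064912381152
```

View pics/cmb.png

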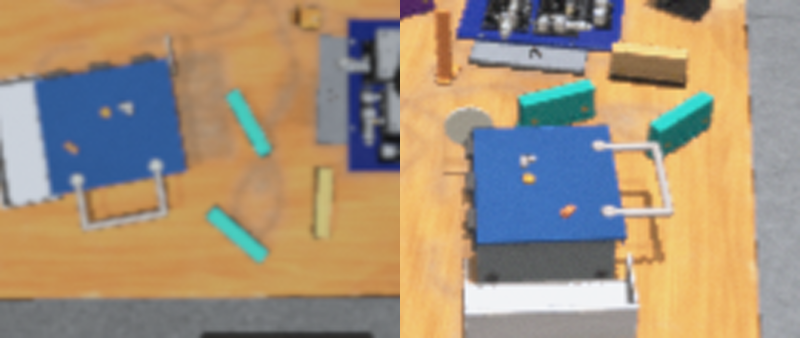

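```bash
cat > g.py <<'E'
from h import *
A=[]
for n in ("top","side"):
    c=read_camera(n); A.append(pts(c)[0])
A=np.vstack(A)
xs=range(300,800,40); ys=list(range(440,-700,-60))
print("      "+" ".join(f"{y:4d}" for y in ys))
for x in reversed(xs):
    print(x,end=": ")
    for y in ys:
        q=A[(A[:,0]>=x)&(A[:,0]<x+40)&(A[:,1]<=y)&(A[:,1]>y-60)]
        print(f"{np.percentile(q[:,2],95):4.0f}" if len(q)>3 else "   .",end=" ")
    print()
# handle knobs / bar heights
c=read_camera("top"); P,u,v=pts(c); H=cv2.cvtColor(c["image"],cv2.COLOR_RGB2HSV)[v,u]
q=(P[:,2]>60)&(P[:,2]<110)&(H[:,1]<70)&(H[:,2]>150)&(P[:,0]>390)&(P[:,0]<520)&(P[:,1]>150)&(P[:,1]<330)
for i in np.nonzero(q)[0]: print(np.round(P[i]).astype(int).tolist(),end=" ")
E
python3 g.py
```

```text
440  380  320  260  200  140   80   20  -40 -100 -160 -220 -280 -340 -400 -460 -520 -580 -640
780:  320  276  228  183  135   90    8    8    7   57   53    9  167  173  171  150  226  229  273 
740:  104   18   18   18   16   13    7    7    8   49   55    8  170  172  171  146  242  224  160 
700:    7    7    7    7    7    7    8  110   24   27   26    8  169  173  172  146  196  224  159 
660:    7    7    7    7   92    6    8   14   30  128  121   17  170  173  171  145  179  226  216 
620:   22   81   82   82  101    5    7   17   78  293  295  311  170  170  172  143  183  228  217 
580:   52   81   82   83   82   58   51   18   37  340  328  280  168  171  170  148  149  149  184 
540:   52   81   83   83   82   53   57   18   41  324  121   22  168  172  170  149  150  149  144 
500:   52   80   83   81   82    5   56   14   28   51   47   76   81   18    7   79   94    8    7 
460:   52   81   83   81   82    7    7   55   55   27   27   73   78    7    7   37   56    7    7 
420:   51   50   81   82   81   56    6   56   55    7   67   65    6    8    8   57   56    6   
[... 1706 characters left out ...]
, 196, 82] [426, 192, 75] [426, 188, 73] [423, 298, 76] [423, 293, 79] [423, 289, 79] [422, 251, 76] [422, 247, 77] [422, 243, 73] [422, 238, 81] [422, 235, 73] [422, 231, 73] [422, 226, 76] [422, 221, 81] [422, 217, 79] [422, 214, 70] [422, 209, 80] [422, 205, 72] [418, 298, 75] [418, 293, 77] [418, 289, 74] [418, 281, 76] [418, 277, 75] [418, 272, 76] [418, 269, 73] [418, 264, 77] [418, 260, 75] [418, 255, 77] [418, 251, 76] [418, 247, 73] [418, 243, 73] [418, 238, 79] [418, 235, 72] [414, 293, 76] [414, 289, 80] [414, 285, 79] [414, 281, 74] [414, 276, 78] [414, 273, 70] [414, 268, 77] [414, 264, 72] [414, 260, 72] [414, 256, 73] [410, 293, 77] [410, 290, 71] [410, 285, 77] [410, 281, 72]
```

Emit:
{"api": "play_rows", "payload": {
  "commands": [
    [[13.7, 37.5, 0], -1.4],
    [[13.7, 37.5, 0], -1.4],
    [[13.7, 37.5, 0], -1.4],
    [[13.7, 37.5, 0], -1.4],
    [[13.7, 37.5, 0], -1.4]
  ],
  "gripper": 0.4
}}

```text
time: 1.97
ee_pos: [291.7, -447.9, 237.3]
tcp_rot: [3.142, -0.0, 0.213]
ft_force: [0.9, -0.5, 0.5]
finger_gap: 0.693
gripper_force: 0.0
```

Emit:
{"api": "play_rows", "payload": {
  "commands": [
    [[13.7, 37.5, 0], -1.4],
    [[13.7, 37.5, 0], -1.4],
    [[13.7, 37.5, 0], -1.4],
    [[13.7, 37.5, 0], -1.4],
    [[13.7, 37.5, 0], -1.4]
  ]
}}

```text
time: 2.38
ee_pos: [360.1, -260.3, 237.7]
tcp_rot: [3.141, -0.001, 0.091]
ft_force: [0.4, -0.1, 0.2]
finger_gap: 0.597
gripper_force: 0.0
```

Emit:
{"api": "play_rows", "payload": {
  "commands": [
    [[13.7, 37.5, 0], -1.4],
    [[13.7, 37.5, 0], -1.4],
    [[13.7, 37.5, 0], -1.4],
    [[13.7, 37.5, 0], -1.4],
    [[13.7, 37.5, 0], -1.4]
  ]
}}

```text
time: 2.8
ee_pos: [428.7, -72.6, 237.8]
tcp_rot: [3.141, -0.001, -0.031]
ft_force: [0.2, -1.0, 0.4]
finger_gap: 0.599
gripper_force: 0.0
```

Emit:
{"api": "play_rows", "payload": {
  "commands": [
    [[0, 0, 0], 0],
    [[0, 0, 0], 0]
  ]
}}

```text
time: 2.97
ee_pos: [428.9, -72.8, 237.5]
tcp_rot: [3.142, -0.0, -0.025]
ft_force: [0.1, -1.0, 0.1]
finger_gap: 0.602
gripper_force: 0.0
```

Emit:
{"api": "play_rows", "payload": {
  "commands": [
    [[13.6, 35.8, 0], -2.2],
    [[0, 0, -38], 0],
    [[0, 0, -38], 0],
    [[0, 0, -38], 0],
    [[0, 0, -30], 0]
  ]
}}

```text
time: 3.38
ee_pos: [441.1, -39.9, 90.8]
tcp_rot: [3.141, 0.001, -0.069]
ft_force: [0.3, -0.2, -0.3]
finger_gap: 0.605
gripper_force: 0.0
```

Emit:
{"api": "play_rows", "payload": {
  "commands": [
    [[0, 0, -25], 0],
    [[0, 0, -18], 0],
    [[0, 0, -10], 0],
    [[0, 0, 0], 0]
  ]
}}

```text
time: 3.72
ee_pos: [441.1, -39.7, 38.7]
tcp_rot: [-3.142, 0.003, -0.069]
ft_force: [0.1, -0.7, -0.1]
finger_gap: 0.6
gripper_force: 0.0
```

Emit:
{"api": "play_rows", "payload": {
  "commands": [
    [[0, 0, 0], 0],
    [[0, 0, 0], 0],
    [[0, 0, 0], 0],
    [[0, 0, 0], 0],
    [[0, 0, 0], 0]
  ],
  "gripper": 1,
  "force": 30
}}

```text
time: 4.13
ee_pos: [442.5, -38.8, 41.2]
tcp_rot: [-3.142, -0.001, -0.068]
ft_force: [0.3, 1.9, 1.1]
finger_gap: 0.291
gripper_force: 0.8
```

Emit:
{"api": "play_rows", "payload": {
  "commands": [
    [[0, 0, 0], 0],
    [[0, 0, 0], 0],
    [[0, 0, 15], 0],
    [[0, 0, 15], 0],
    [[0, 0, 0], 0]
  ]
}}

```text
time: 4.55
ee_pos: [443.1, -38.9, 72.7]
tcp_rot: [3.141, -0.003, -0.068]
ft_force: [0.1, -0.5, -1.6]
finger_gap: 0.232
gripper_force: 30.0
```

```bash
cat > c.py <<'E'
from h import *
s=sense(); print({k:np.round(s[k],3) for k in("time","ee_pos","finger_gap","gripper_force","ft_force")})
c=read_camera("side"); im=c["image"]; cv2.imwrite("pics/s2.png",cv2.resize(im[110:240,220:400][...,::-1],None,fx=4,fy=4,interpolation=cv2.INTER_CUBIC))
E
python3 c.py
```

```text
{'time': np.float64(4.55), 'ee_pos': array([443.106, -38.908,  72.723]), 'finger_gap': np.float64(0.232), 'gripper_force': np.float64(29.999), 'ft_force': array([ 0.102, -0.505, -1.565])}
```

View pics/s2.png

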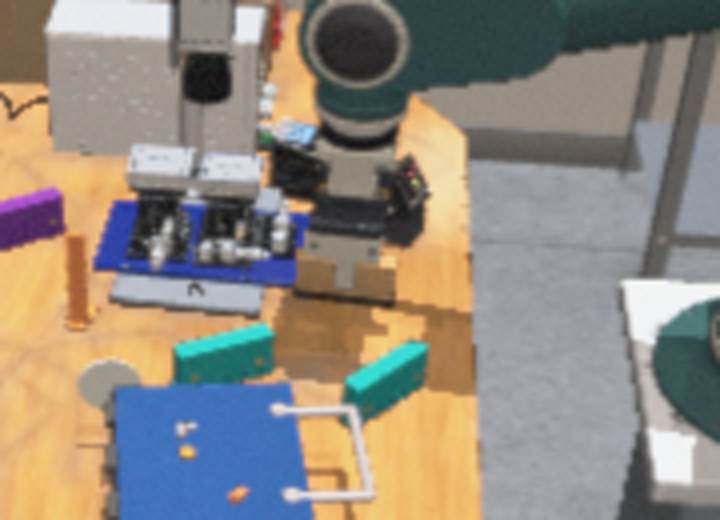

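Emit:
{"api": "play_rows", "payload": {
  "commands": [
    [[0, 0, 36], 0],
    [[0, 0, 36], 0],
    [[10, 20, 35], 1.6],
    [[14, 27, 0], 1.6],
    [[14, 27, 0], 1.6]
  ]
}}

```text
time: 5.02
ee_pos: [481.2, 35.9, 178.7]
tcp_rot: [3.142, -0.003, 0.016]
ft_force: [-0.1, -0.4, -2.2]
finger_gap: 0.235
gripper_force: 30.0
```

Emit:
{"api": "play_rows", "payload": {
  "commands": [
    [[14, 27, 0], 1.6],
    [[14, 27, 0], 1.6],
    [[14, 27, 0], 1.6],
    [[14, 27, 0], 1.6],
    [[14, 27, 0], 1.6]
  ]
}}

```text
time: 5.43
ee_pos: [550.4, 171.7, 175.8]
tcp_rot: [3.141, 0.001, 0.157]
ft_force: [0.8, -1.3, -1.6]
finger_gap: 0.235
gripper_force: 30.0
```

Emit:
{"api": "play_rows", "payload": {
  "commands": [
    [[10, 20, 0], 0.2],
    [[5, 7, 0], 0],
    [[0, 0, -20], 0],
    [[0, 0, -10], 0],
    [[0, 0, 0], 0]
  ]
}}

```text
time: 5.85
ee_pos: [563.8, 196.5, 143.7]
tcp_rot: [3.141, 0.005, 0.159]
ft_force: [-0.1, -0.3, -2.4]
finger_gap: 0.235
gripper_force: 30.0
```

Emit:
{"api": "play_rows", "payload": {
  "commands": [
    [[0, 0, 0], 0],
    [[0, 0, 0], 0]
  ]
}}

```text
time: 6.02
ee_pos: [565.2, 196.7, 148.0]
tcp_rot: [-3.142, -0.0, 0.158]
ft_force: [0.5, 0.1, -1.9]
finger_gap: 0.238
gripper_force: 30.0
```

Emit:
{"api": "play_rows", "payload": {
  "commands": [
    [[0, 0, -12], 0],
    [[0, 0, -8], 0],
    [[0, 0, -6], 0],
    [[0, 0, -2], 0],
    [[0, 0, 0], 0]
  ]
}}

```text
time: 6.43
ee_pos: [564.8, 197.1, 118.5]
tcp_rot: [3.141, 0.001, 0.159]
ft_force: [-0.0, -0.4, -1.6]
finger_gap: 0.23
gripper_force: 30.0
```

Emit:
{"api": "play_rows", "payload": {
  "commands": [
    [[0, 0, -1], 0],
    [[0, 0, 0], 0],
    [[0, 0, 0], 0]
  ]
}}

```text
time: 6.68
ee_pos: [565.3, 197.3, 118.8]
tcp_rot: [-3.142, -0.0, 0.159]
ft_force: [0.1, 0.4, -1.8]
finger_gap: 0.233
gripper_force: 30.0
```

```bash
cat > c.py <<'E'
from h import *
s=sense(); print({k:np.round(s[k],3) for k in("time","ee_pos","finger_gap","gripper_force","ft_force")})
c=read_camera("side"); im=c["image"]; cv2.imwrite("pics/s3.png",cv2.resize(im[170:290,220:370][...,::-1],None,fx=5,fy=5,interpolation=cv2.INTER_CUBIC))
E
python3 c.py
```

```text
{'time': np.float64(6.683), 'ee_pos': array([565.302, 197.275, 118.782]), 'finger_gap': np.float64(0.233), 'gripper_force': np.float64(29.999), 'ft_force': array([ 0.118,  0.437, -1.761])}
```

View pics/s3.png

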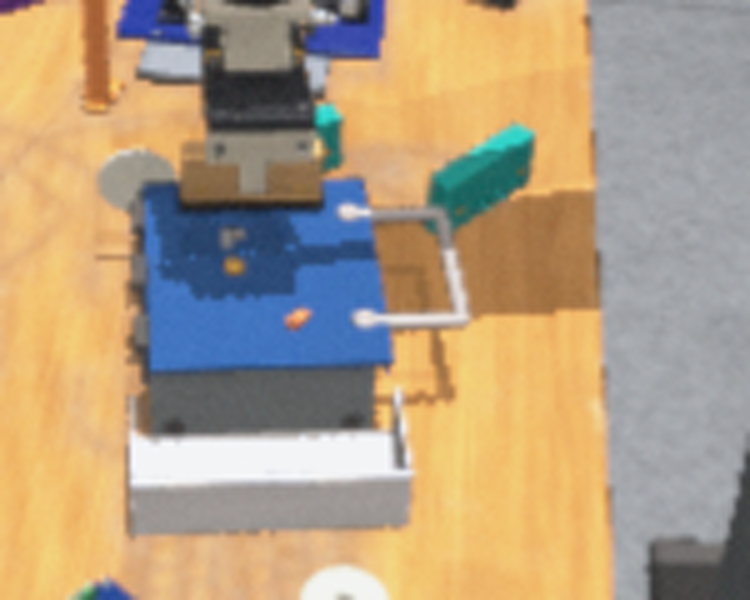

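Emit:
{"api": "play_rows", "payload": {
  "commands": [
    [[-1.3, 7.9, 0], 0],
    [[-1.3, 7.9, 0], 0],
    [[-1.3, 7.9, 0], 0],
    [[-1.3, 7.9, 0], 0],
    [[-1.3, 7.9, 0], 0]
  ]
}}

```text
time: 7.15
ee_pos: [558.4, 237.8, 118.4]
tcp_rot: [-3.142, 0.0, 0.159]
ft_force: [0.7, -0.2, -2.2]
finger_gap: 0.229
gripper_force: 30.0
```

Emit:
{"api": "play_rows", "payload": {
  "commands": [
    [[-1.3, 7.9, 0], 0],
    [[-1.2, 7.9, 0], 0],
    [[-1.2, 7.9, 0], 0],
    [[-1.2, 7.9, 0], 0],
    [[-1.2, 7.9, 0], 0]
  ]
}}

```text
time: 7.57
ee_pos: [552.4, 277.1, 118.4]
tcp_rot: [-3.142, -0.0, 0.159]
ft_force: [-0.3, -0.4, -1.4]
finger_gap: 0.233
gripper_force: 30.0
```

Emit:
{"api": "play_rows", "payload": {
  "commands": [
    [[-1.3, 7.9, 0], 0],
    [[-1.3, 7.9, 0], 0],
    [[-1.3, 7.9, 0], 0],
    [[-1.2, 7.9, 0], 0],
    [[0, 0, 0], 0]
  ]
}}

```text
time: 7.98
ee_pos: [547.2, 309.2, 118.4]
tcp_rot: [-3.141, -0.0, 0.16]
ft_force: [0.2, 0.0, -1.7]
finger_gap: 0.234
gripper_force: 30.0
```

```bash
sed -i 's/s3/s4/' c.py; python3 c.py
```

```text
{'time': np.float64(7.983), 'ee_pos': array([547.181, 309.169, 118.431]), 'finger_gap': np.float64(0.234), 'gripper_force': np.float64(29.999), 'ft_force': array([ 0.239,  0.037, -1.679])}
```

View pics/s4.png

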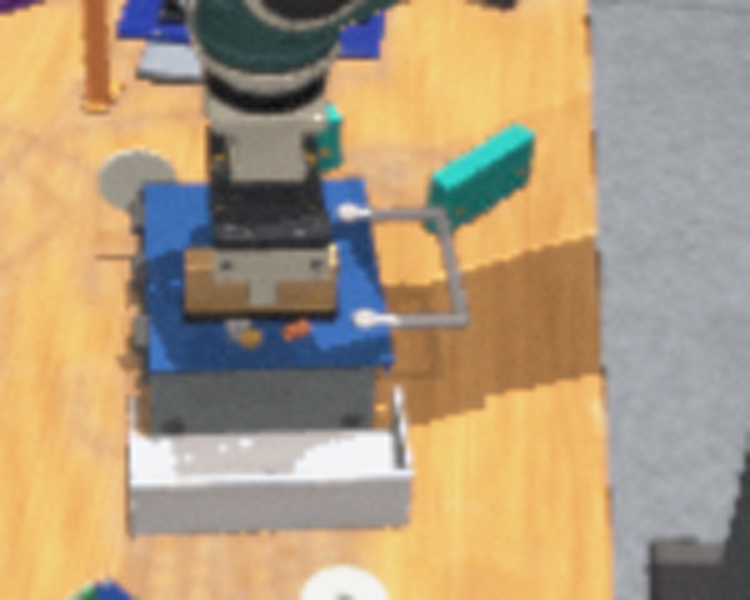

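Emit:
{"api": "play_rows", "payload": {
  "commands": [
    [[-0.8, 5, 0], 0],
    [[-0.8, 5, 0], 0],
    [[-0.8, 5, 0], 0],
    [[-0.8, 5, 0], 0],
    [[-0.8, 5, 0], 0]
  ]
}}

```text
time: 8.45
ee_pos: [543.4, 333.3, 118.5]
tcp_rot: [-3.142, -0.0, 0.159]
ft_force: [0.4, -0.7, -1.0]
finger_gap: 0.232
gripper_force: 30.0
```

Emit:
{"api": "play_rows", "payload": {
  "commands": [
    [[-0.8, 5, 0], 0],
    [[-0.8, 5, 0], 0],
    [[-0.8, 5, 0], 0],
    [[-0.8, 5, 0], 0],
    [[-0.5, 3, 0], 0]
  ]
}}

```text
time: 8.87
ee_pos: [539.6, 356.5, 118.4]
tcp_rot: [-3.141, 0.0, 0.159]
ft_force: [0.6, 0.1, -1.5]
finger_gap: 0.234
gripper_force: 30.0
```

Emit:
{"api": "play_rows", "payload": {
  "commands": [
    [[0, 0, 0], 0],
    [[0, 0, 0], 0],
    [[0, 0, 0], 0],
    [[0, 0, 0], 0]
  ]
}}

```text
time: 9.2
ee_pos: [539.8, 355.6, 118.4]
tcp_rot: [3.142, 0.0, 0.159]
ft_force: [0.3, -0.0, -1.1]
finger_gap: 0.235
gripper_force: 30.0
```

```bash
sed -i 's/s4/s5/' c.py; python3 c.py
```

```text
{'time': np.float64(9.2), 'ee_pos': array([539.795, 355.608, 118.447]), 'finger_gap': np.float64(0.235), 'gripper_force': np.float64(29.999), 'ft_force': array([ 0.338, -0.035, -1.067])}
```

View pics/s5.png

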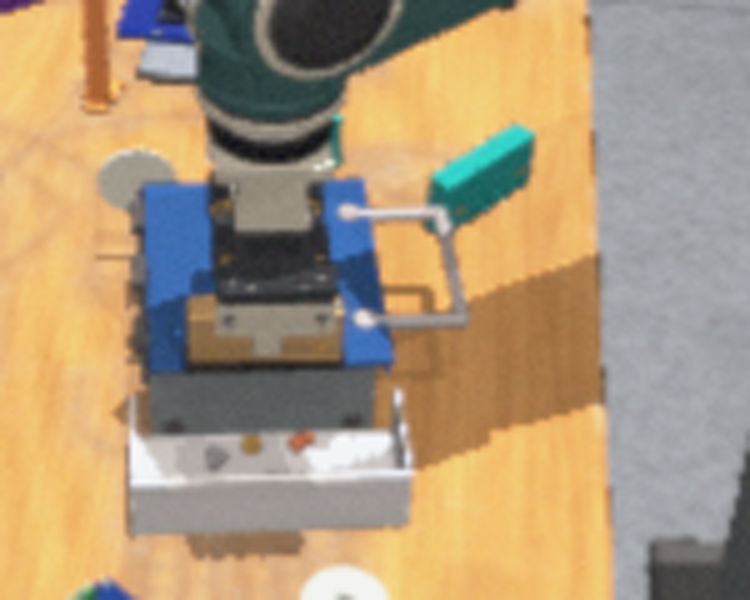

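Emit:
{"api": "play_rows", "payload": {
  "commands": [
    [[0, 0, 30], 0],
    [[0, -10, 30], 0],
    [[-8, -33, 0], -1],
    [[-8, -33, 0], -1],
    [[-8, -33, 0], -1]
  ]
}}

```text
time: 9.67
ee_pos: [515.3, 245.7, 178.8]
tcp_rot: [-3.141, -0.001, 0.106]
ft_force: [0.7, -0.6, -2.2]
finger_gap: 0.238
gripper_force: 30.0
```

Emit:
{"api": "play_rows", "payload": {
  "commands": [
    [[-8, -33, 0], -1],
    [[-8, -33, 0], -1],
    [[-8, -33, 0], -1],
    [[-8, -33, 0], -1],
    [[-8, -33, 0], -1]
  ]
}}

```text
time: 10.08
ee_pos: [475.0, 80.3, 178.6]
tcp_rot: [-3.142, -0.001, 0.018]
ft_force: [0.5, -0.1, -1.3]
finger_gap: 0.234
gripper_force: 30.0
```

Emit:
{"api": "play_rows", "payload": {
  "commands": [
    [[-8, -33, 0], -1],
    [[-8, -30, 0], -1],
    [[-8, -25, 0], -1],
    [[-8, 0, -30], -1],
    [[0, 0, -30], -1]
  ]
}}

```text
time: 10.5
ee_pos: [443.7, -7.7, 119.4]
tcp_rot: [3.141, -0.004, -0.072]
ft_force: [-0.0, -0.0, -2.9]
finger_gap: 0.238
gripper_force: 30.0
```

Emit:
{"api": "play_rows", "payload": {
  "commands": [
    [[0, 0, -30], 0],
    [[0, 0, -20], 0],
    [[0, 0, -10], 0],
    [[0, 0, 0], 0],
    [[0, 0, 0], 0]
  ]
}}

```text
time: 10.92
ee_pos: [444.0, -6.2, 59.2]
tcp_rot: [3.142, -0.0, -0.068]
ft_force: [-0.2, -0.2, -2.5]
finger_gap: 0.235
gripper_force: 30.0
```

Emit:
{"api": "play_rows", "payload": {
  "commands": [
    [[0, -16, 0], 0],
    [[0, -15, 0], 0],
    [[0, 0, -10], 0],
    [[0, 0, -6], 0],
    [[0, 0, 0], 0]
  ]
}}

```text
time: 11.33
ee_pos: [443.5, -36.9, 41.8]
tcp_rot: [-3.141, 0.001, -0.068]
ft_force: [0.9, 0.2, -2.8]
finger_gap: 0.232
gripper_force: 30.0
```

Emit:
{"api": "play_rows", "payload": {
  "commands": [
    [[0, 0, -1], 0],
    [[0, 0, -0.5], 0],
    [[0, 0, 0], 0],
    [[0, 0, 0], 0]
  ]
}}

```text
time: 11.67
ee_pos: [443.9, -36.9, 41.2]
tcp_rot: [-3.142, -0.0, -0.068]
ft_force: [0.1, 0.0, -2.7]
finger_gap: 0.236
gripper_force: 30.0
```

Emit:
{"api": "play_rows", "payload": {
  "commands": [
    [[0, 0, -0.6], 0],
    [[0, 0, 0], 0],
    [[0, 0, 0], 0]
  ]
}}

```text
time: 11.92
ee_pos: [444.0, -37.0, 41.0]
tcp_rot: [-3.141, -0.001, -0.068]
ft_force: [-3.9, 1.1, 5.3]
finger_gap: 0.236
gripper_force: 30.0
```

Emit:
{"api": "play_rows", "payload": {
  "commands": [
    [[0, 0, -0.6], 0],
    [[0, 0, 0], 0],
    [[0, 0, 0], 0]
  ]
}}

```text
time: 12.17
ee_pos: [444.0, -37.0, 41.0]
tcp_rot: [-3.141, -0.0, -0.068]
ft_force: [-7.6, 2.1, 13.7]
finger_gap: 0.234
gripper_force: 30.0
```

Emit:
{"api": "play_rows", "payload": {
  "commands": [
    [[0, 0, 0.6], 0],
    [[0, 0, 0], 0],
    [[0, 0, 0], 0],
    [[0, 0, 0], 0],
    [[0, 0, 0], 0]
  ],
  "gripper": 0.4
}}

```text
time: 12.58
ee_pos: [443.7, -37.2, 40.3]
tcp_rot: [-3.142, 0.0, -0.068]
ft_force: [-0.3, 1.0, 0.1]
finger_gap: 0.543
gripper_force: 0.0
```

Emit:
{"api": "play_rows", "payload": {
  "commands": [
    [[0, 0, 10], 0],
    [[0, 0, 30], 0],
    [[0, 0, 40], 0],
    [[0, 0, 40], 0],
    [[0, 0, 0], 0]
  ]
}}

```text
time: 13.0
ee_pos: [446.0, -37.5, 168.8]
tcp_rot: [3.141, -0.01, -0.068]
ft_force: [0.9, -0.1, 1.7]
finger_gap: 0.6
gripper_force: 0.0
```

```bash
sed -i 's/s5/s6/; s/170:290,220:370/150:290,220:370/' c.py
cat >> c.py <<'E'
P,u,v=pts(c); k=(abs(P[:,0]-444)<60)&(abs(P[:,1]+30)<45)&(P[:,2]>40)&(P[:,2]<70); print(k.sum(),np.median(P[k],0))
c=read_camera("top"); im=c["image"]
P,u,v=pts(c); H=cv2.cvtColor(im,cv2.COLOR_RGB2HSV)[v,u]
q=(P[:,2]>60)&(P[:,2]<110)&(H[:,1]<70)&(H[:,2]>130)&(P[:,0]>395)&(P[:,0]<436)&(P[:,1]>195)&(P[:,1]<283)
b=P[q]; print(len(b),np.polyfit(b[:,1]-239,b[:,0],1),b[:,2].mean())
E
python3 c.py
```

```text
{'time': np.float64(13.0), 'ee_pos': array([445.96 , -37.49 , 168.836]), 'finger_gap': np.float64(0.6), 'gripper_force': np.float64(0.0), 'ft_force': array([ 0.933, -0.09 ,  1.652])}
154 [447.59487668 -30.25319669  53.03395831]
50 [-1.71516857e-01  4.21143066e+02] 77.00265614810719
```

View pics/s6.png

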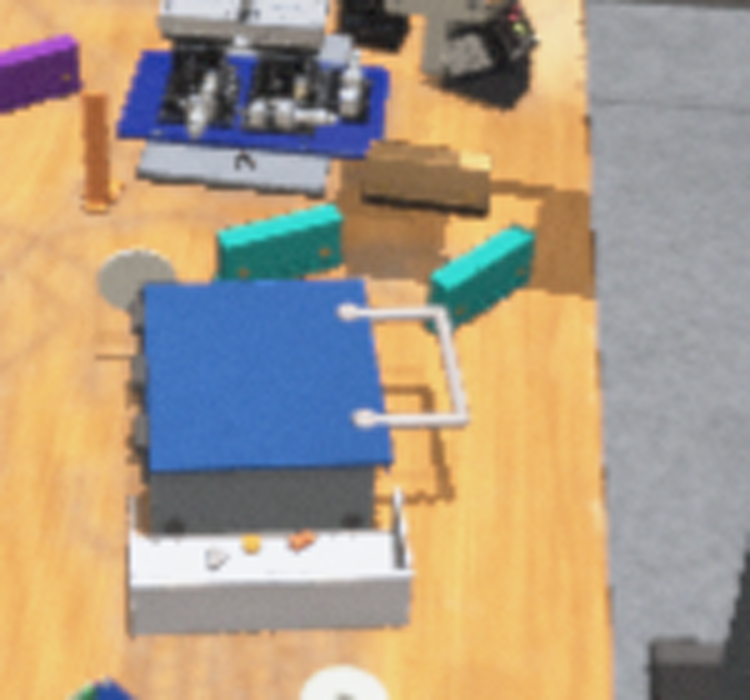

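Emit:
{"api": "play_rows", "payload": {
  "commands": [
    [[-1.6, 18.5, 0], 6.9],
    [[-1.6, 18.5, 0], 6.9],
    [[-1.6, 18.5, 0], 6.9],
    [[-1.6, 18.5, 0], 6.9],
    [[-1.6, 18.5, 0], 6.9]
  ],
  "gripper": 0.65
}}

```text
time: 13.52
ee_pos: [435.1, 56.1, 159.2]
tcp_rot: [-3.141, 0.002, 0.54]
ft_force: [0.1, 0.6, 0.3]
finger_gap: 0.358
gripper_force: 0.0
```

Emit:
{"api": "play_rows", "payload": {
  "commands": [
    [[-1.6, 18.5, 0], 6.9],
    [[-1.6, 18.5, 0], 6.9],
    [[-1.6, 18.5, 0], 6.9],
    [[-1.6, 18.5, 0], 6.9],
    [[-1.6, 18.5, 0], 6.9]
  ]
}}

```text
time: 13.93
ee_pos: [427.0, 148.6, 159.1]
tcp_rot: [-3.14, 0.001, 1.142]
ft_force: [0.3, 0.0, 0.5]
finger_gap: 0.352
gripper_force: 0.0
```

Emit:
{"api": "play_rows", "payload": {
  "commands": [
    [[-1.6, 18.5, 0], 6.9],
    [[-1.6, 18.5, 0], 6.9],
    [[-1.6, 18.5, 0], 6.9],
    [[-1.6, 18.5, 0], 6.9],
    [[-1.6, 18.5, 0], 6.9]
  ]
}}

```text
time: 14.35
ee_pos: [419.1, 241.0, 159.1]
tcp_rot: [-3.14, 0.001, 1.744]
ft_force: [0.2, -0.4, 0.3]
finger_gap: 0.354
gripper_force: 0.0
```

Emit:
{"api": "play_rows", "payload": {
  "commands": [
    [[0, 0, 0], 0],
    [[0, 0, 0], 0],
    [[0, 0, 0], 0]
  ]
}}

```text
time: 14.6
ee_pos: [419.5, 239.9, 159.5]
tcp_rot: [-3.14, 0.001, 1.736]
ft_force: [-0.0, -0.5, -0.2]
finger_gap: 0.355
gripper_force: 0.0
```

Emit:
{"api": "play_rows", "payload": {
  "commands": [
    [[2, 0, -30], 0],
    [[0, 0, -25], 0],
    [[0, 0, -15], 0],
    [[0, 0, -10], 0],
    [[0, 0, -3], 0]
  ]
}}

```text
time: 15.02
ee_pos: [421.3, 239.4, 75.7]
tcp_rot: [-3.14, 0.001, 1.736]
ft_force: [-0.7, 0.2, 0.1]
finger_gap: 0.353
gripper_force: 0.0
```

Emit:
{"api": "play_rows", "payload": {
  "commands": [
    [[0, 0, 0], 0],
    [[0, 0, 0], 0],
    [[0, 0, 0], 0],
    [[0, 0, 0], 0],
    [[0, 0, 0], 0]
  ],
  "gripper": 1,
  "force": 25
}}

```text
time: 15.43
ee_pos: [421.1, 240.3, 77.9]
tcp_rot: [-3.14, -0.0, 1.738]
ft_force: [-10.6, -2.2, 7.3]
finger_gap: 0.095
gripper_force: 25.0
```

Emit:
{"api": "play_rows", "payload": {
  "commands": [
    [[0, 0, 0], 0],
    [[0, 0, 0], 0],
    [[0, 0, 0], 0]
  ]
}}

```text
time: 15.68
ee_pos: [421.1, 240.3, 78.0]
tcp_rot: [-3.14, -0.0, 1.738]
ft_force: [-10.4, -2.0, 6.4]
finger_gap: 0.101
gripper_force: 25.0
```

```bash
python3 -c "
import numpy as np
t=np.r_[np.linspace(0,.96,21)];d=np.radians(9.4)
x=216*(1-np.cos(t));z=216*np.sin(t)
for a,b,c in zip(t[1:],np.diff(x),np.diff(z)): print(round(a,3),[[round(b*np.cos(d),1),round(b*np.sin(d),1),round(c,1)],0])
"
```

```text
0.048 [[np.float64(0.2), np.float64(0.0), np.float64(10.4)], 0]
0.096 [[np.float64(0.7), np.float64(0.1), np.float64(10.3)], 0]
0.144 [[np.float64(1.2), np.float64(0.2), np.float64(10.3)], 0]
0.192 [[np.float64(1.7), np.float64(0.3), np.float64(10.2)], 0]
0.24 [[np.float64(2.2), np.float64(0.4), np.float64(10.1)], 0]
0.288 [[np.float64(2.7), np.float64(0.4), np.float64(10.0)], 0]
0.336 [[np.float64(3.1), np.float64(0.5), np.float64(9.9)], 0]
0.384 [[np.float64(3.6), np.float64(0.6), np.float64(9.7)], 0]
0.432 [[np.float64(4.1), np.float64(0.7), np.float64(9.5)], 0]
0.48 [[np.float64(4.5), np.float64(0.7), np.float64(9.3)], 0]
0.528 [[np.float64(4.9), np.float64(0.8), np.float64(9.1)], 0]
0.576 [[np.float64(5.4), np.float64(0.9), np.float64(8.8)], 0]
0.624 [[np.float64(5.8), np.float64(1.0), np.float64(8.6)], 0]
0.672 [[np.float64(6.2), np.float64(1.0), np.float64(8.3)], 0]
0.72 [[np.float64(6.6), np.float64(1.1), np.float64(8.0)], 0]
0.768 [[np.float64(6.9), np.float64(1.1), np.float64(7.6)], 0]
0.816 [[np.float64(7.3), np.float64(1.2), np.float64(7.3)], 0]
0.864 [[np.float64(7.6), np.float64(1.3), np.float64(6.9)], 0]
0.912 [[np.float64(7.9), np.float64(1.3), np.float64(6.5)], 0]
0.96 [[np.float64(8.2), np.float64(1.4), np.float64(6.1)], 0]
```

Emit:
{"api": "play_rows", "payload": {
  "commands": [
    [[-0.5, 0, 10.4], 0],
    [[0.7, 0.1, 10.3], 0],
    [[1.2, 0.2, 10.3], 0],
    [[1.7, 0.3, 10.2], 0],
    [[2.2, 0.4, 10.1], 0]
  ]
}}

```text
time: 16.1
ee_pos: [426.9, 241.3, 129.9]
tcp_rot: [-3.141, 0.0, 1.738]
ft_force: [-2.0, -1.5, -2.8]
finger_gap: 0.096
gripper_force: 25.0
```

Emit:
{"api": "play_rows", "payload": {
  "commands": [
    [[2.7, 0.4, 10], 0],
    [[3.1, 0.5, 9.9], 0],
    [[3.6, 0.6, 9.7], 0],
    [[4.1, 0.7, 9.5], 0],
    [[0, 0, 0], 0]
  ]
}}

```text
time: 16.52
ee_pos: [440.6, 243.6, 170.4]
tcp_rot: [-3.141, -0.0, 1.738]
ft_force: [-15.7, -4.7, 5.9]
finger_gap: 0.1
gripper_force: 25.0
```

Emit:
{"api": "play_rows", "payload": {
  "commands": [
    [[3.6, 0.6, 9.7], 0],
    [[4.9, 0.8, 9.1], 0],
    [[5.4, 0.9, 8.8], 0],
    [[5.6, 1, 8.6], 0],
    [[6, 1, 8.3], 0]
  ]
}}

```text
time: 16.93
ee_pos: [466.1, 247.9, 214.2]
tcp_rot: [-3.141, -0.0, 1.738]
ft_force: [-7.8, -2.1, 5.5]
finger_gap: 0.097
gripper_force: 25.0
```

Emit:
{"api": "play_rows", "payload": {
  "commands": [
    [[6.4, 1.1, 8], 0],
    [[6.8, 1.1, 7.6], 0],
    [[0, 0, 0], 0]
  ]
}}

```text
time: 17.18
ee_pos: [480.4, 250.3, 231.2]
tcp_rot: [3.14, -0.001, 1.738]
ft_force: [-11.9, -2.8, 10.5]
finger_gap: 0.097
gripper_force: 25.0
```

Emit:
{"api": "play_rows", "payload": {
  "commands": [
    [[6.7, 1.1, 7.7], 0],
    [[7.4, 1.2, 7], 0],
    [[7.8, 1.3, 6.6], 0],
    [[8.1, 1.3, 6.2], 0],
    [[3.5, 0.6, 2.4], 0]
  ]
}}

```text
time: 17.6
ee_pos: [514.0, 255.8, 260.1]
tcp_rot: [3.14, -0.001, 1.738]
ft_force: [-4.5, 0.1, 5.8]
finger_gap: 0.094
gripper_force: 25.0
```

Emit:
{"api": "play_rows", "payload": {
  "commands": [
    [[0, 0, 0], 0],
    [[0, 0, 0], 0],
    [[0, 0, 0], 0]
  ]
}}

```text
time: 17.85
ee_pos: [513.3, 255.7, 259.5]
tcp_rot: [3.14, -0.001, 1.738]
ft_force: [-5.7, -0.9, 7.8]
finger_gap: 0.098
gripper_force: 25.0
```

```bash
cat > l.py <<'E'
from h import *
s=sense(); print({k:np.round(s[k],3) for k in("time","ee_pos","finger_gap","ft_force")})
d=np.radians(9.4); ux=np.array([np.cos(d),np.sin(d)])
hx=np.array([556,260.3])+80*ux
for n in("side","top"):
    c=read_camera(n); P,u,v=pts(c); H=cv2.cvtColor(c["image"],cv2.COLOR_RGB2HSV)[v,u].astype(int)
    X=(P[:,:2]-hx)@ux; Y=(P[:,:2]-hx)@np.array([-ux[1],ux[0]])
    q=(H[:,0]>100)&(H[:,0]<125)&(H[:,1]>130)&(abs(Y)<100)&(X<10)&(X>-180)&(P[:,2]>80)
    x,z=X[q],P[q,2]; x0,z0=x.mean(),z.mean(); w=np.linalg.svd(np.c_[x-x0,z-z0],full_matrices=False)[2][0]
    print(n,q.sum(),"lid angle plane",np.arctan(-w[1]/w[0]),"via hinge",np.arctan2(z0-75,-x0))
p=s["ee_pos"]; xb=(p[:2]-hx)@ux; print("tcp-angle",np.arctan2(p[2]-5-73,-xb),"r",np.hypot(xb,p[2]-78))
cv2.imwrite("pics/last.png",cv2.resize(c["image"][150:260,150:300][...,::-1],None,fx=5,fy=5,interpolation=cv2.INTER_CUBIC))
E
python3 l.py
```

```text
{'time': np.float64(17.85), 'ee_pos': array([513.283, 255.709, 259.53 ]), 'finger_gap': np.float64(0.098), 'ft_force': array([-5.719, -0.866,  7.775])}
side 1035 lid angle plane 0.9574755247651093 via hinge 1.0111963532084196
top 263 lid angle plane 1.3094394009710568 via hinge 1.030814729383286
tcp-angle 0.9756834338166396 r 219.21609061981434
```

Emit:
{"api": "play_rows", "payload": {
  "commands": [
    [[-7.1, -1.2, -5.1], 0],
    [[-6.9, -1.1, -5.4], 0],
    [[-6.7, -1.1, -5.7], 0],
    [[-6.5, -1.1, -6], 0],
    [[-6.2, -1, -6.2], 0]
  ]
}}

```text
time: 18.37
ee_pos: [479.4, 249.9, 229.6]
tcp_rot: [3.14, -0.0, 1.738]
ft_force: [0.9, -2.1, 1.2]
finger_gap: 0.1
gripper_force: 25.0
```

Emit:
{"api": "play_rows", "payload": {
  "commands": [
    [[0, 0, 0], 0],
    [[0, 0, 0], 0],
    [[0, 0, 0], 0],
    [[0, 0, 0], 0],
    [[0, 0, 0], 0]
  ]
}}

```text
time: 18.78
ee_pos: [479.5, 250.1, 229.6]
tcp_rot: [3.142, -0.0, 1.738]
ft_force: [-4.1, -1.2, 3.7]
finger_gap: 0.104
gripper_force: 25.0
```

```bash
sed -i 's/,"top"):/,):/' l.py; python3 l.py
```

```text
{'time': np.float64(18.783), 'ee_pos': array([479.489, 250.09 , 229.59 ]), 'finger_gap': np.float64(0.104), 'ft_force': array([-4.121, -1.201,  3.682])}
side 1294 lid angle plane 0.7530637103161029 via hinge 0.807781579068648
tcp-angle 0.7673886720756037 r 218.3483253423192
```

View pics/last.png

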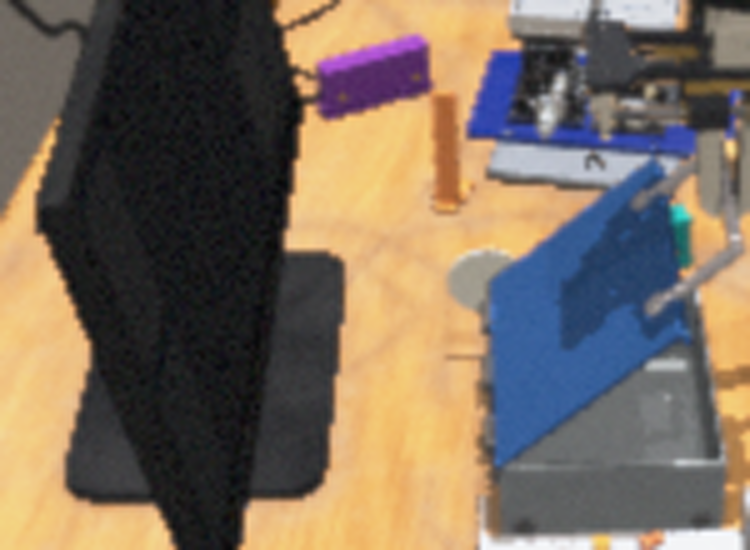

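The picture shows the lid held part-open by its bar at about (735, 240). Its angle is about 0.77 rad, against a window of 0.68–0.85. The pads are closed on the bar and the arm is still, so I'm handing in.

```bash
python3 -c "
from plant import *
print(sign_off())"
```

```text
the job is handed in; nothing more can be done
None
```

The job is handed in (no verdict was shown): all three chips are in the trough, the block stands upright near its starting spot, and the lid was lifted to about 0.97 rad, then brought back and is still held by its handle at about 0.77 rad, roughly 6 degrees short of the balance point.

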